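# Set the dish turntable to the red line

### The job

Turn the black disc of the dish turntable until its white index line is in line with the red line on the scale ring, by pushing the yellow tab round with the fingers against one side of it at a time, never gripping it. Once the lines agree, press the green button on the grey box fully down and let it come up again. Leave the dish seated on the disc, the red line where it is set and the other things standing where they are.

Things in the scene. Friction and masses are not known exactly. Their poses are not given: they have to be found in the camera images.
- turntable: round fixed instrument on the worktop, grey base and aluminium scale ring, 208 mm in diameter (three levelling screws reach to radius 114 mm), top of the scale ring 21 mm above the worktop, with a black line every 10 degrees. Origin: underside, on the turning axis; z up; x is the zero direction of both joints below. It is fixed; an open case with a tall lid stands 3 cm or more to its left.
- disc (a joint): angle of the black disc (150 mm in diameter, its face 26 mm above the worktop) that turns about the turntable's vertical axis; rad, counter-clockwise from above, no stops either way. Its white index line (4 mm wide, radius 40 to 75 mm) lies at this angle from the turntable's x axis. The yellow tab stands diametrically opposite, at disc + pi. Stiff (about 1.5 N at the tab); stays where left.
- red_line (a joint): angle of the red line (4 mm wide, lying across the scale ring from radius 76 to 106 mm, with a small red clip on the ring's outer edge) from the turntable's x axis; rad, counter-clockwise from above. It marks the setting wanted and must stay where it is. Index and red line are in line when disc and red_line are equal, give or take whole turns.
- index_tip (a point): outer end of the white index line, at the disc's rim, radius 75 mm, 26 mm above the worktop
- red_tip (a point): the point on the disc's rim (radius 75 mm, 26 mm above the worktop) that the red line points at: index_tip must come here
- tab_top (a point): middle of the top of the upright yellow tab, 66 mm above the worktop, radius 59 mm: a plate 40 mm tall, 22 mm along the radius, 16 mm thick along the direction of turning (y of this frame; x points to the axis). Pushing its +y (clockwise) side turns the disc counter-clockwise, its -y side clockwise; pressing both sides at once, or down on its top, counts as gripping.
- dish_center (a point): centre of the loose lidded petri dish (61 mm wide, 15 high, top 41 mm above the worktop) that sits in a steel seat ring (72 mm outside, 4 mm high) in the middle of the disc and turns with it
- green_button (a joint): travel of the green button, m: 0 up, 0.006 fully down; springs back by itself. Fully down takes 5 N.
- green_button_top (a point): centre of the green button's top, 28 mm in diameter, about 50 mm above the worktop; it stands 6 mm above its black collar (44 mm in diameter) on a grey box 70 x 70 x 32 mm that is fixed to the worktop; pressed straight down
- vial_a: small amber sample vial with a white cap, 23 mm wide, 46 high; loose bystander, origin at the centre of its underside
- vial_b: small clear sample vial with a white cap, 23 mm wide, 46 high; loose bystander, origin at the centre of its underside
- stopper: black rubber stopper, 31 mm wide, 28 high; loose bystander, origin at the centre of its underside
- beaker: glass beaker, 51 mm wide, 69 high; loose bystander, origin at the centre of its underside
Mind the look-alikes: they are no part of the job. What is shaped like the part that bears green_button but blue is not meant.

How it is judged (in metres and radians):
On the way, in this order (a step that is already met when the one before it is completed fails the run):
1. the white index line is in line with the red line and the disc stands still (horizontal distance between index_tip and red_tip below 0.0045 m and velocity of joint disc between -0.05 and 0.05 rad/s), for 0.3 s.
2. the green button is pressed down (horizontal distance between index_tip and red_tip below 0.0045 m and value of joint green_button above 0.0045 m), for 0.05 s.
At the end, for the whole second after the job is handed in: Index line within 4.5 mm (3.4 degrees) of the red line at the rim, disc at rest; button then pressed 4.5 mm or more and up again; red line not shifted (3 mm); dish flat in its seat, within 12 mm of the disc's centre; bystanders within 20 mm of where they stood (all of step 1 and value of joint green_button below 0.0015 m and distance of red_tip from where it was at the start of the episode below 0.003 m and horizontal distance between dish_center and turntable below 0.012 m and height (world z) of dish_center below 0.045 m and angle between dish_center's own z axis and vertical below 0.15 rad and distance of each of vial_a, vial_b, stopper, beaker from where it was at the start of the episode below 0.02 m); the robot touches nothing.
It fails at once if the tab is gripped (pressed on both sides at once) (contact force between the fingers and disc_c0 above 0.5 N and contact force between the fingers and disc_c1 above 0.5 N).
It fails at once if the button is pressed before the lines agree (value of joint green_button above 0.003 m and not (horizontal distance between index_tip and red_tip below 0.0045 m)).
It fails at once if the dish is lifted, tipped or pushed out of its seat (not (horizontal distance between dish_center and turntable below 0.012 m and height (world z) of dish_center below 0.045 m and angle between dish_center's own z axis and vertical below 0.15 rad)).
It fails at once if the red line is shifted (distance of red_tip from where it was at the start of the episode above 0.004 m).
It fails at once if a bystander is knocked or lifted (distance of any of vial_a, vial_b, stopper, beaker from where it was at the start of the episode above 0.03 m).
It also fails if it takes over 58 s, if anything falls off the work surface, if the arm or the gripper's body presses on something with over 40 N, if the wrist force passes 120 N, or if a joint passes its speed limit or range.

### The arm

A 6-joint arm with a two-finger parallel gripper is mounted at the origin on a cart in front of the work surface, level with it; the furniture and walls round the work are solid. World frame = base frame: x ahead of the robot, y to its left, z up, the work surface at z = 0. Lengths are in mm, angles in rad, forces in N, time in s.
With the tool pointing down it reaches from about 300 to 850 mm from the base axis. Payload 4.2 kg.
Tool frame: the origin (TCP) lies between the finger pads; the fingertips stand arm.tip_reach ahead of it and the grasp point (between the pads) lies 8 mm behind it (arm.tip_reach is the distance from the TCP to the fingertips, in mm); z points along the fingers, y is the direction in which the jaws open and shut (so a half turn about z gives the same grasp; the last joint's range is limited). The gripper opens to 91 mm and grips with 3 to 60 N. Pads are 32 mm wide; open, the fingers measure 118 mm over their backs; the gripper's body (76 mm by 178 mm) begins 60 mm behind the grasp point.
Start: joints at [-1.203, 0.32, 1.565, -0, 1.257, -0.02], TCP at [217.443, -532.319, 201.976] pointing down, gripper open.
Joint ranges: [-3.11, 3.11], [-0.84, 2.01], [0.21, 2.61], [-1.34, 4.49], [0.05, 2.63], [-2.56, 2.56]. Speed limits (rad/s): [2.57, 2.57, 3.14, 3.14, 3.14, 3.14].

### API

Orientations are given as a 3x3 rotation matrix whose columns are the frame's x, y, z axes.
In Python, from station import arm gives the robot as it stands. The module is installed in compiled form; this text tells all that it offers.
- The arm moves only by the tool play_rows, never from a script. Its argument "motion" is a list of rows, each a list of 3 entries, a list of its own where there are three numbers: the opening, from 0 (shut) to 1 (fully open), then the shift along the tool's x, y, z scaled (see below), then the turn, a rotation vector about the tool's x, y, z scaled (see below). A call has 1 to 12 rows; each row shifts and turns the pose as measured when the row begins, along the tool's axes as they then stand; what a row does not reach is not made up. The controller multiplies each number of a shift by 25 mm and each number of a turn by 0.08 rad. A row lasts 1/12 s, in which the tool goes at most 41.7 mm and 7.16 degrees, less where a joint would pass 70% of its speed; a pose out of reach is approached as far as the arm can. A call with a number of a shift or a turn outside -1 to 1 is refused whole. A call with a gripper value outside its range is refused whole. The fingers move at their own pace and stop on an object; "grip_force" is the grip in N (left out, the last holds). Time passes only in rows, so rows that do not move let the fingers close. It gives the time, the measured TCP pose, the force and the opening at its end, in the units of the state.
- arm.read_state(): the state, without advancing time (a new reading comes with each control period).
- arm.get_image(name): name is "scene" or "top" or "wrist"; returns a dict with "image" (384x512x3 uint8, blue, green, red), "K" (3x3 intrinsics, pixels), "D" ([k1, k2, p1, p2, k3] as OpenCV has them; the pictures are not rectified), "camera_from_world" (4x4, takes a point from world to camera coordinates); the wrist camera has in their place "T_tool_cam" (4x4, takes a point from camera to tool coordinates, whose origin is the TCP and whose axes are the flange's). Camera axes: x right, y up, looking along -z (the intrinsics and any distortion apply to the point x, -y, -z); pixel columns grow to the right and rows downward; lengths in mm; the calibration is good to about 2 mm. A picture is of the moment at which its call begins: read the wrist's pose just before it. There is no depth.
- arm.sign_off(): hands the job in, once; it reports no verdict.
The state is a dict: "time": time; "qpos": joint angles; "qvel": joint speeds; "tau": joint torques, N m; "ee_pos": TCP position; "eef_rot": TCP orientation; "ft_force": force on the tool from outside, world axes, zero at the start; "ft_torque": the same for the moment, N m; "grip_width": finger opening in mm.
Only numpy, scipy, OpenCV 4.12 (cv2) and the standard library are available. Lean on these libraries where they do the work, as an engineer would, in place of code of your own. Each camera call takes 0.05 s, during which the arm holds its last target. There are 200 camera calls.

## Working session

There is one attempt and no reset: what is moved stays moved. The work goes in short steps, Python scripts to look and compute and a tool call to move; the robot and the scene stay as the last step left them, time stands still between calls to the robot, and variables do not carry over. Pictures are saved under pics/ and viewed, about 8 in all and at most 12, crops included, and the job is handed in when it is done.

Besides the shell and the picture viewer there is one more tool, called after "Emit:" as name(argument=value, ...) on one line, values as JSON. play_rows: Moves the arm, as the interface text tells. Shifts and turns lie within -1 to 1; 1 stands for 25 mm of shift or 0.08 rad of turn. Its arguments: {"type":"object","properties":{"motion":{"type":"array","items":{"type":"array"}},"grip_force":{"type":"number"}},"required":["motion"]}

```bash
mkdir -p pics
cat > h.py <<'E'
import numpy as np, cv2, json
from station import arm
def ray(im,px):
    K=np.array(im["K"]);D=np.array(im["D"])
    u=cv2.undistortPoints(np.array([[px]],float),K,D)[0,0]
    T=np.linalg.inv(np.array(im["camera_from_world"]))
    return T[:3,3],T[:3,:3]@np.array([u[0],-u[1],-1])
def at(im,px,z):
    o,d=ray(im,px);return o+d*(z-o[2])/d[2]
def proj(im,P):
    T=np.array(im["camera_from_world"]);p=T[:3,:3]@np.array(P,float)+T[:3,3]
    q=np.array([p[0],-p[1],-p[2]])
    return cv2.projectPoints(q.reshape(1,1,3),np.zeros(3),np.zeros(3),np.array(im["K"]),np.array(im["D"]))[0].ravel()
def st():
    s=arm.read_state();print(s["time"],np.round(s["ee_pos"],1),np.round(s["eef_rot"],3).tolist(),np.round(s["ft_force"],1),s["grip_width"]);return s
E
python3 - <<'E'
from h import *
import pickle
st();print(arm.tip_reach)
for n in("scene","top"):
    im=arm.get_image(n);pickle.dump(im,open(n+"0.pkl","wb"))
    cv2.imwrite(f"pics/{n}0.png",cv2.resize(im["image"],(800,600),interpolation=cv2.INTER_CUBIC))
E
```

```text
0.0 [ 217.3 -531.8  201.1] [[0.926, 0.378, -0.001], [0.378, -0.926, 0.002], [0.0, -0.002, -1.0]] [-0.1 -0.5 -0.5] 91.76720980018743
11.0
```

View pics/top0.png

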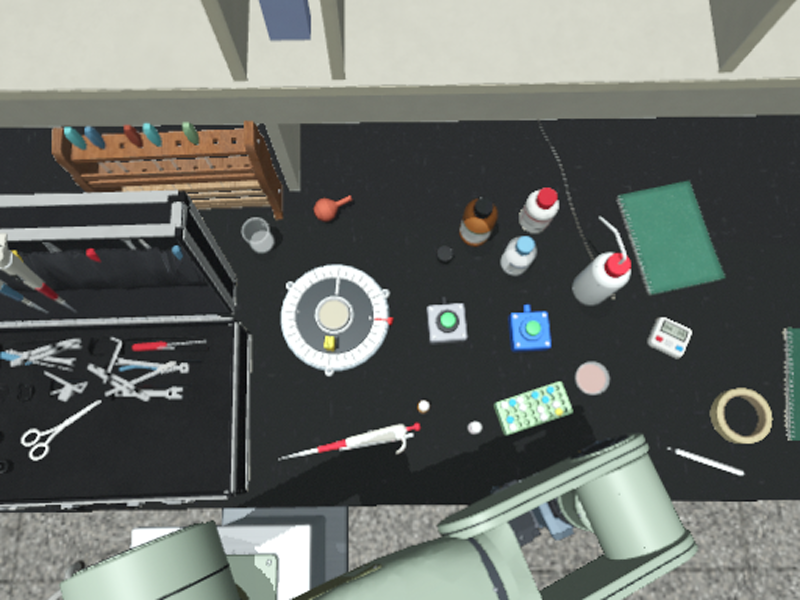

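View pics/scene0.png

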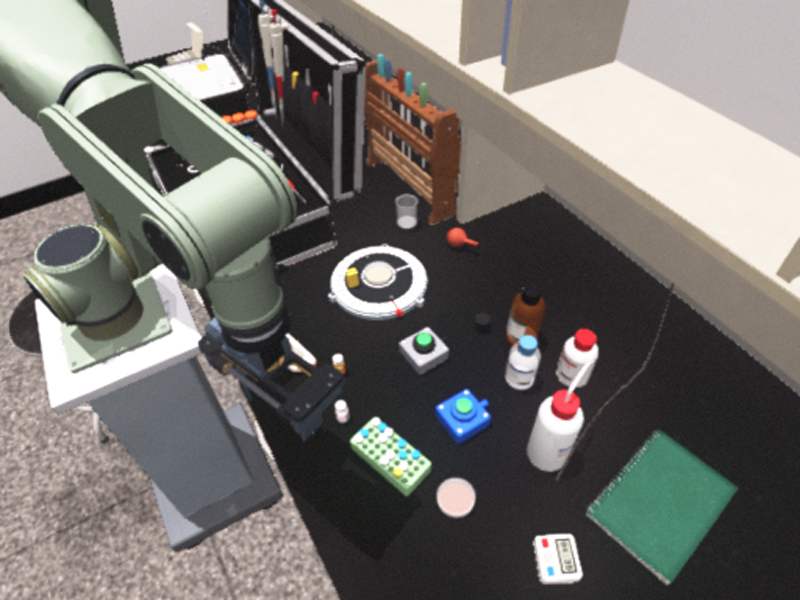

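Candidates (top picture, 800x600): the green button on the grey box at (448,321) is the one I want. The blue box with a green button at (532,328) is a look-alike. Turntable is at (334,317), index points up, the red line points right at (380,320), and the yellow tab is at (330,343). Next is a close crop.

Run:
```python
from h import *
import pickle
im=pickle.load(open("top0.pkl","rb"))
c=im["image"][155:255,150:310];cv2.imwrite("pics/c1.png",cv2.resize(c,(800,500),interpolation=cv2.INTER_CUBIC))
f=.64
for n,p,z in[("center",(334,317),26),("dish",(333,314),41),("red",(390,320),21),("idx",(338,280),26),("tab",(330,343),66),("btn",(448,321),50),("blue",(533,328),50),("caseR",(250,330),60),("caseR0",(250,330),0),("lid",(180,190),300),("lidb",(235,310),60),("beaker",(258,235),40),("vialw",(475,427),46),("viala",(424,406),46),("stopper",(445,255),28)]:
    print(n,np.round(at(im,np.array(p)*f,z)))
print(np.linalg.inv(im["camera_from_world"])[:3,3])
```

```text
center [ 524. -204.   26.]
dish [ 526. -204.   41.]
red [ 517. -310.   21.]
idx [ 597. -212.   26.]
tab [ 467. -201.   66.]
btn [ 507. -417.   50.]
blue [ 491. -574.   50.]
caseR [495. -54.  60.]
caseR0 [507. -40.   0.]
lid [664.   6. 300.]
lidb [533. -25.  60.]
beaker [685. -59.  40.]
vialw [ 314. -458.   46.]
viala [ 352. -369.   46.]
stopper [ 643. -419.   28.]
[ 263.50422984 -303.12342119 1190.13681498]
```

View pics/c1.png

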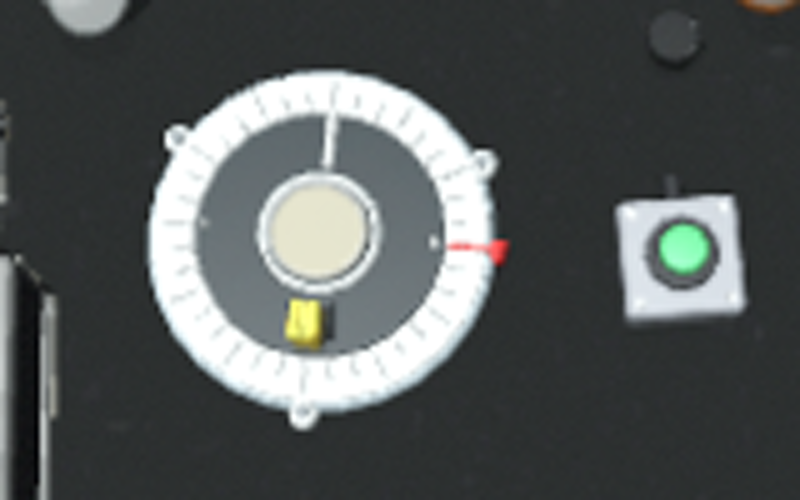

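Run:
```python
from h import *
import pickle
im=pickle.load(open("top0.pkl","rb"))
w=lambda p,z:at(im,np.array(p)/5+[149.6+.0,154.6],z)
c=np.mean([w((197,234),26),w((447,234),26),w((322,112),26),w((322,357),26)],0);print("c",c)
for p,z in[((197,234),26),((447,234),26),((322,112),26),((322,357),26),((447,245),21),((497,248),21),((334,115),26),((328,165),26),((306,323),66),((306,302),66),((319,232),41),((684,247),50),((302,415),15),((50,300),60)]:
    q=w(p,z);d=q-c;print(p,z,np.round(q,1),"r %.1f ang %.3f"%(np.hypot(*d[:2]),np.arctan2(d[1],d[0])))
a=w((447,245),21);b=w((497,248),21);print(np.arctan2(*(b-a)[[1,0]]))
a=w((328,165),26);b=w((334,115),26);print(np.arctan2(*(b-a)[[1,0]]))
im=pickle.load(open("scene0.pkl","rb"))
for p,z in [((352,272),66),((424,338),50),((333,250),60),((345,195),60)]:print(p,at(im,np.array(p)*.64,z))
```

```text
c [ 528.71478696 -205.04598417   26.        ]
(197, 234) 26 [ 529.6 -131.    26. ] r 74.0 ang 1.559
(447, 234) 26 [ 527.1 -279.1   26. ] r 74.0 ang -1.593
(322, 112) 26 [ 603.5 -204.9   26. ] r 74.8 ang 0.002
(322, 357) 26 [ 454.7 -205.2   26. ] r 74.0 ang -3.139
(447, 245) 21 [ 521.5 -278.9   21. ] r 74.2 ang -1.668
(497, 248) 21 [ 519.2 -308.5   21. ] r 103.9 ang -1.663
(334, 115) 26 [ 601.5 -212.1   26. ] r 73.1 ang -0.096
(328, 165) 26 [ 570.5 -208.5   26. ] r 41.9 ang -0.083
(306, 323) 66 [ 467.7 -199.5   66. ] r 61.2 ang 3.051
(306, 302) 66 [ 479.8 -199.4   66. ] r 49.2 ang 3.027
(319, 232) 41 [ 526.2 -204.5   41. ] r 2.6 ang 2.949
(684, 247) 50 [ 511.6 -416.7   50. ] r 212.3 ang -1.652
(302, 415) 15 [ 422.4 -192.7   15. ] r 107.1 ang 3.026
(50, 300) 60 [484.7 -52.9  60. ] r 158.4 ang 1.853
-1.6492514485038057
-0.11423645337109893
(352, 272) [ 471.64357707 -199.42189598   66.        ]
(424, 338) [ 513.59450435 -412.23711686   50.        ]
(333, 250) [ 469.31957966 -111.59901042   60.        ]
(345, 195) [578.3963876   51.12641589  60.        ]
```

```bash
cat >> h.py <<'E'
from scipy.spatial.transform import Rotation as Ro
C=np.array([528.,-205.])
def R(psi): c,s=np.cos(psi),np.sin(psi); return np.array([[c,s,0],[s,-c,0],[0,0,-1.]])
def tabpose(th,s,r=61): # TCP xy behind the tab's ccw side
    return C+r*np.array([np.cos(th),np.sin(th)])+s*np.array([-np.sin(th),np.cos(th)])
def rows(way,grip=0):
    """way: list of (pos,psi,n)"""
    s=st();p=np.array(s["ee_pos"],float);Q=np.array(s["eef_rot"],float);out=[]
    for pos,psi,n in way:
        pos=np.array(pos,float)
        for k in range(n,0,-1):
            d=Q.T@(pos-p)/k; rv=Ro.from_matrix(Q.T@R(psi)).as_rotvec()/k
            d=np.round(d/25,2);rv=np.round(rv/.08,2)
            if max(abs(d).max(),abs(rv).max())>1: print("OVER",d,rv)
            out.append([grip,d.tolist(),rv.tolist()])
            p=p+Q@(d*25);Q=Q@Ro.from_rotvec(rv*.08).as_matrix()
    for i in range(0,len(out),12):print(json.dumps(out[i:i+12]))
E
python3 - <<'E'
from h import *
p=tabpose(3.045,42);print(p)
rows([([*p,200],3.045,36)])
E
```

```text
[ 463.23376227 -240.92122563]
0.1 [ 217.3 -531.9  201.2] [[0.926, 0.378, -0.001], [0.378, -0.926, 0.001], [0.0, -0.002, -1.0]] [-0.3  0.2 -0.2] 91.0045372255233
[[0, [0.38, -0.2, 0.0], [-0.0, -0.0, -0.92]], [0, [0.39, -0.17, 0.0], [-0.0, -0.0, -0.92]], [0, [0.4, -0.14, 0.0], [-0.0, -0.0, -0.92]], [0, [0.41, -0.11, 0.0], [-0.0, -0.0, -0.92]], [0, [0.42, -0.08, 0.0], [-0.0, -0.0, -0.92]], [0, [0.42, -0.05, 0.0], [-0.0, -0.0, -0.92]], [0, [0.42, -0.02, 0.0], [0.0, -0.0, -0.92]], [0, [0.42, 0.01, 0.0], [0.0, -0.0, -0.92]], [0, [0.42, 0.05, 0.0], [0.0, -0.0, -0.92]], [0, [0.42, 0.08, 0.0], [0.0, -0.0, -0.92]], [0, [0.41, 0.11, 0.0], [0.0, -0.0, -0.92]], [0, [0.4, 0.14, 0.0], [0.0, -0.0, -0.92]]]
[[0, [0.39, 0.17, 0.0], [0.0, -0.0, -0.92]], [0, [0.38, 0.19, 0.0], [0.0, -0.0, -0.92]], [0, [0.36, 0.22, 0.0], [0.0, -0.0, -0.92]], [0, [0.34, 0.25, 0.0], [0.0, -0.0, -0.92]], [0, [0.32, 0.27, 0.0], [0.0, -0.0, -0.92]], [0, [0.3, 0.29, 0.0], [0.0, -0.0, -0.92]], [0, [0.28, 0.32, 0.0], [0.0, -0.0, -0.93]], [0, [0.26, 0.34, 0.0], [0.0, -0.0, -0.92]], [0, [0.23, 0.35, 0.0], [0.0, -0.0, -0.93]], [0, [0.2, 0.37, 0.0], [0.0, -0.0, -0.92]], [0, [0.18, 0.38, 0.0], [0.0, -0.0, -0.93]], [0, [0.15, 0.4, 0.0], [0.0, -0.0, -0.92]]]
[[0, [0.12, 0.41, 0.01], [0.0, -0.0, -0.93]], [0, [0.09, 0.41, 0.0], [0.0, -0.0, -0.92]], [0, [0.06, 0.42, 0.01], [0.0, -0.0, -0.93]], [0, [0.03, 0.42, 0.0], [0.0, -0.0, -0.92]], [0, [-0.01, 0.42, 0.01], [0.0, -0.0, -0.93]], [0, [-0.04, 0.42, 0.0], [0.0, -0.0, -0.92]], [0, [-0.07, 0.42, 0.01], [0.0, -0.0, -0.93]], [0, [-0.1, 0.41, 0.0], [0.0, -0.0, -0.92]], [0, [-0.13, 0.4, 0.01], [0.0, -0.0, -0.93]], [0, [-0.16, 0.39, 0.0], [0.01, -0.0, -0.92]], [0, [-0.18, 0.38, 0.0], [0.0, -0.01, -0.93]], [0, [-0.22, 0.37, 0.01], [0.01, -0.0, -0.92]]]
```

Emit:
play_rows(motion=[[0,[0.38,-0.2,0],[0,0,-0.92]],[0,[0.39,-0.17,0],[0,0,-0.92]],[0,[0.4,-0.14,0],[0,0,-0.92]],[0,[0.41,-0.11,0],[0,0,-0.92]],[0,[0.42,-0.08,0],[0,0,-0.92]],[0,[0.42,-0.05,0],[0,0,-0.92]],[0,[0.42,-0.02,0],[0,0,-0.92]],[0,[0.42,0.01,0],[0,0,-0.92]],[0,[0.42,0.05,0],[0,0,-0.92]],[0,[0.42,0.08,0],[0,0,-0.92]],[0,[0.41,0.11,0],[0,0,-0.92]],[0,[0.4,0.14,0],[0,0,-0.92]]], grip_force=10)

```text
time: 1.1
ee_pos: [297.9, -427.0, 195.2]
eef_rot: [[0.258, 0.966, -0.007], [0.966, -0.258, 0.012], [0.01, -0.01, -1.0]]
ft_force: [-0.0, -0.1, -0.7]
grip_width: 14.4
```

Emit:
play_rows(motion=[[0,[0.39,0.17,0],[0,0,-0.92]],[0,[0.38,0.19,0],[0,0,-0.92]],[0,[0.36,0.22,0],[0,0,-0.92]],[0,[0.34,0.25,0],[0,0,-0.92]],[0,[0.32,0.27,0],[0,0,-0.92]],[0,[0.3,0.29,0],[0,0,-0.92]],[0,[0.28,0.32,0],[0,0,-0.93]],[0,[0.26,0.34,0],[0,0,-0.92]],[0,[0.23,0.35,0],[0,0,-0.93]],[0,[0.2,0.37,0],[0,0,-0.92]],[0,[0.18,0.38,0],[0,0,-0.93]],[0,[0.15,0.4,0],[0,0,-0.92]]])

```text
time: 2.1
ee_pos: [374.9, -317.1, 191.1]
eef_rot: [[-0.621, 0.783, -0.015], [0.783, 0.622, 0.021], [0.026, 0.002, -1.0]]
ft_force: [0.2, 0.2, 0.1]
grip_width: 0.8
```

Emit:
play_rows(motion=[[0,[0.12,0.41,0],[0,0,-0.93]],[0,[0.09,0.41,0],[0,0,-0.92]],[0,[0.06,0.42,0],[0,0,-0.93]],[0,[0.03,0.42,0],[0,0,-0.92]],[0,[-0.01,0.42,0],[0,0,-0.93]],[0,[-0.04,0.42,0],[0,0,-0.92]],[0,[-0.07,0.42,0],[0,0,-0.93]],[0,[-0.1,0.41,0],[0,0,-0.92]],[0,[-0.13,0.4,0],[0,0,-0.93]],[0,[-0.16,0.39,0],[0,0,-0.92]],[0,[-0.18,0.38,0],[0,0,-0.93]],[0,[-0.22,0.37,0],[0,0,-0.92]]])

```text
time: 3.1
ee_pos: [446.1, -204.2, 187.5]
eef_rot: [[-0.999, -0.034, -0.024], [-0.034, 0.999, 0.028], [0.023, 0.028, -0.999]]
ft_force: [0.2, 0.3, 0.9]
grip_width: 0.5
```

Run:
```python
from h import *
p=tabpose(3.045,42);print(p)
rows([([*p,200],3.045,8),([*p,80],3.045,10)])
im=arm.get_image("wrist")
cv2.imwrite("pics/w1.png",im["image"])
```

```text
[ 463.23376227 -240.92122563]
3.1 [ 446.1 -204.2  187.5] [[-0.999, -0.034, -0.024], [-0.034, 0.999, 0.028], [0.023, 0.028, -0.999]] [0.2 0.3 0.9] 0.4928420933312638
[[0, [-0.08, -0.18, -0.07], [0.04, -0.04, 0.2]], [0, [-0.08, -0.18, -0.07], [0.04, -0.04, 0.2]], [0, [-0.08, -0.18, -0.07], [0.04, -0.04, 0.21]], [0, [-0.09, -0.18, -0.07], [0.04, -0.04, 0.2]], [0, [-0.09, -0.18, -0.06], [0.04, -0.04, 0.21]], [0, [-0.09, -0.18, -0.06], [0.05, -0.04, 0.2]], [0, [-0.1, -0.18, -0.07], [0.04, -0.04, 0.21]], [0, [-0.1, -0.18, -0.06], [0.05, -0.04, 0.2]], [0, [-0.0, -0.0, 0.48], [-0.0, 0.0, 0.0]], [0, [-0.0, -0.0, 0.48], [-0.0, 0.0, 0.0]], [0, [-0.0, -0.0, 0.48], [-0.0, 0.0, 0.0]], [0, [-0.0, -0.0, 0.48], [-0.0, 0.0, 0.0]]]
[[0, [-0.0, -0.0, 0.48], [-0.0, 0.0, 0.0]], [0, [-0.0, -0.0, 0.48], [-0.0, 0.0, 0.0]], [0, [-0.0, -0.0, 0.48], [-0.0, 0.0, 0.0]], [0, [-0.0, -0.0, 0.48], [-0.0, 0.0, 0.0]], [0, [-0.0, -0.0, 0.48], [-0.0, 0.0, 0.0]], [0, [-0.0, -0.0, 0.48], [-0.0, 0.0, 0.0]]]
```

View pics/w1.png

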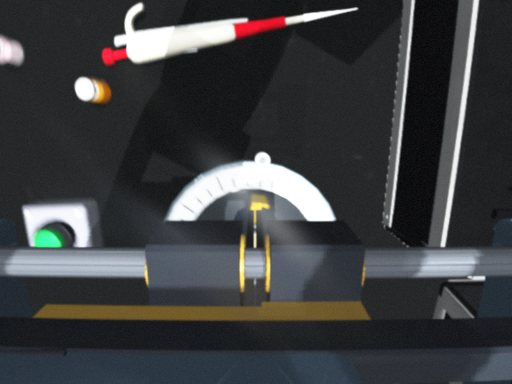

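The wrist view shows the tab at (259,202) just ahead of the shut fingers, the case to the right, and the button at (50,237). I'll correct the position and go down to just above tab height.

Emit:
play_rows(motion=[[0,[-0.08,-0.18,-0.07],[0.04,-0.04,0.2]],[0,[-0.08,-0.18,-0.07],[0.04,-0.04,0.2]],[0,[-0.08,-0.18,-0.07],[0.04,-0.04,0.2]],[0,[-0.09,-0.18,-0.07],[0.04,-0.04,0.2]],[0,[-0.09,-0.18,-0.06],[0.04,-0.04,0.2]],[0,[-0.09,-0.18,-0.06],[0.05,-0.04,0.2]],[0,[-0.1,-0.18,-0.07],[0.04,-0.04,0.2]],[0,[-0.1,-0.18,-0.06],[0.05,-0.04,0.2]],[0,[0,0,0.4],[0,0,0]],[0,[0,0,0.4],[0,0,0]],[0,[0,0,0.4],[0,0,0]],[0,[0,0,0.4],[0,0,0]]])

```text
time: 4.15
ee_pos: [465.3, -247.0, 159.1]
eef_rot: [[-0.993, 0.114, 0.006], [0.114, 0.993, -0.005], [-0.006, -0.004, -1.0]]
ft_force: [-0.2, -0.9, 0.0]
grip_width: 0.5
```

Run:
```python
from h import *
p=tabpose(3.045,42);print(p)
rows([([*p,90],3.045,8)])
```

```text
[ 463.23376227 -240.92122563]
4.15 [ 465.3 -247.   159.1] [[-0.993, 0.114, 0.006], [0.114, 0.993, -0.005], [-0.006, -0.004, -1.0]] [-0.2 -0.9  0. ] 0.549904949877883
[[0, [0.02, 0.03, 0.35], [-0.01, 0.01, -0.03]], [0, [0.02, 0.03, 0.34], [-0.01, 0.01, -0.03]], [0, [0.01, 0.03, 0.35], [-0.01, 0.01, -0.03]], [0, [0.01, 0.03, 0.34], [-0.01, 0.01, -0.03]], [0, [0.02, 0.03, 0.35], [-0.0, 0.01, -0.03]], [0, [0.01, 0.03, 0.34], [-0.01, 0.01, -0.02]], [0, [0.01, 0.03, 0.35], [-0.0, 0.01, -0.03]], [0, [0.02, 0.03, 0.34], [-0.01, 0.01, -0.02]]]
```

Emit:
play_rows(motion=[[0,[0.02,0.02,0.35],[0,0.01,-0.02]],[0,[0.02,0.02,0.35],[0,0.01,-0.02]],[0,[0.02,0.02,0.35],[0,0.01,-0.02]],[0,[0.02,0.02,0.35],[0,0.01,-0.02]],[0,[0.02,0.02,0.35],[0,0.01,-0.02]],[0,[0.02,0.02,0.35],[0,0.01,-0.02]],[0,[0,0,0.35],[0,0,0]],[0,[0,0,0.35],[0,0,0]],[0,[0,0,0.3],[0,0,0]],[0,[0,0,0.2],[0,0,0]],[0,[0,0,0],[0,0,0]],[0,[0,0,0],[0,0,0]]])

```text
time: 5.15
ee_pos: [459.3, -241.2, 62.9]
eef_rot: [[-0.995, 0.103, -0.008], [0.103, 0.995, 0.0], [0.008, -0.001, -1.0]]
ft_force: [0.6, 0.1, 0.5]
grip_width: 0.6
```

Run:
```python
from h import *
p=tabpose(3.045,30);print(p)
rows([([*p,48],3.045,5)]+[([*tabpose(t,21.5),48],t,1) for t in np.linspace(3.045,2.3,15)])
im=arm.get_image("wrist")
cv2.imwrite("pics/w2.png",im["image"])
```

```text
[ 464.39107251 -228.97716296]
5.15 [ 459.3 -241.2   62.9] [[-0.995, 0.103, -0.008], [0.103, 0.995, 0.0], [0.008, -0.001, -1.0]] [0.6 0.1 0.5] 0.5503296476447233
[[0, [-0.03, 0.1, 0.12], [-0.0, -0.02, -0.02]], [0, [-0.03, 0.1, 0.12], [-0.0, -0.02, -0.02]], [0, [-0.03, 0.1, 0.12], [-0.0, -0.02, -0.01]], [0, [-0.03, 0.1, 0.12], [-0.0, -0.02, -0.02]], [0, [-0.04, 0.11, 0.12], [-0.01, -0.02, -0.01]], [0, [0.0, 0.34, -0.0], [0.0, 0.0, -0.0]], [0, [0.05, 0.13, -0.0], [0.0, 0.0, 0.66]], [0, [0.04, 0.13, -0.0], [0.0, 0.0, 0.67]], [0, [0.04, 0.13, -0.0], [0.0, 0.0, 0.66]], [0, [0.04, 0.13, -0.0], [0.0, 0.0, 0.67]], [0, [0.04, 0.13, -0.0], [0.0, 0.0, 0.66]], [0, [0.05, 0.13, -0.0], [0.0, 0.0, 0.67]]]
[[0, [0.04, 0.14, -0.0], [0.0, 0.0, 0.66]], [0, [0.04, 0.13, -0.0], [0.0, 0.0, 0.67]], [0, [0.04, 0.13, -0.0], [0.0, 0.0, 0.66]], [0, [0.05, 0.13, -0.0], [0.0, 0.0, 0.67]], [0, [0.04, 0.13, -0.0], [0.0, 0.0, 0.66]], [0, [0.04, 0.13, -0.0], [0.0, 0.0, 0.67]], [0, [0.04, 0.13, -0.0], [0.0, 0.0, 0.66]], [0, [0.05, 0.13, -0.0], [0.0, 0.0, 0.67]]]
```

View pics/w2.png

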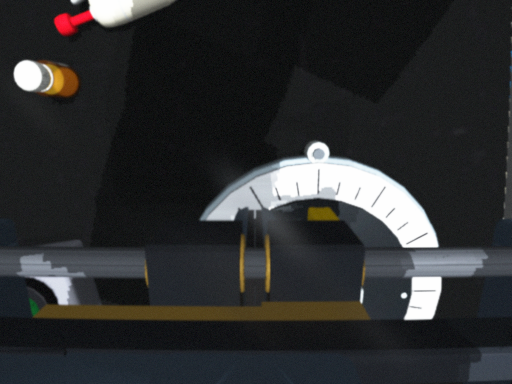

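The fingers stand clear on the tab's -y side (tab at (322,213)). I'll lower them and start pushing.

Emit:
play_rows(motion=[[0,[-0.04,0.1,0.14],[0,-0.02,-0.02]],[0,[-0.04,0.1,0.14],[0,-0.02,-0.02]],[0,[-0.04,0.1,0.14],[0,-0.02,-0.02]],[0,[-0.04,0.1,0.12],[0,-0.02,-0.02]],[0,[-0.04,0.1,0.12],[0,-0.02,0]],[0,[0,0.2,0],[0,0,0]],[0,[0.04,0.14,0],[0,0,0.6]],[0,[0.04,0.14,0],[0,0,0.6]],[0,[0.04,0.14,0],[0,0,0.6]],[0,[0.04,0.14,0],[0,0,0.6]]])

```text
time: 6.03
ee_pos: [466.3, -207.9, 46.0]
eef_rot: [[-0.957, 0.291, 0.004], [0.291, 0.957, -0.004], [-0.005, -0.002, -1.0]]
ft_force: [-0.7, -1.0, 0.7]
grip_width: 0.3
```

```bash
cat >> h.py <<'E'
def where(p,psi):
    d=np.array(p[:2])-C; e=np.array([np.cos(psi),np.sin(psi)]);f=np.array([-e[1],e[0]])
    print("psi %.3f radial %.1f tang %.1f ; polar r %.1f ang %.3f -> est tab %.3f"%(psi,d@e,d@f,np.hypot(*d),np.arctan2(d[1],d[0])%6.2832,(psi+ (d@f-21.5)/60)))
E
python3 - <<'E'
from h import *
s=arm.read_state();r=np.array(s["eef_rot"]);psi=np.arctan2(r[1,0],r[0,0])%6.2832;where(s["ee_pos"],psi)
rows([([*tabpose(t,21.5),48],t,1) for t in np.linspace(psi-.05,psi-.6,12)])
E
```

```text
psi 2.846 radial 58.2 tang 20.7 ; polar r 61.8 ang 3.189 -> est tab 2.834
6.0333 [ 466.3 -207.9   46. ] [[-0.957, 0.291, 0.004], [0.291, 0.957, -0.004], [-0.005, -0.002, -1.0]] [-0.7 -1.   0.7] 0.326059011219369
[[0, [0.15, 0.09, -0.08], [-0.03, 0.06, 0.62]], [0, [0.04, 0.13, 0.0], [0.0, 0.0, 0.63]], [0, [0.04, 0.12, 0.0], [0.0, 0.0, 0.62]], [0, [0.04, 0.12, 0.0], [0.0, 0.0, 0.63]], [0, [0.04, 0.12, 0.0], [0.0, 0.0, 0.62]], [0, [0.04, 0.13, 0.0], [0.0, 0.0, 0.63]], [0, [0.04, 0.12, 0.0], [0.0, 0.0, 0.62]], [0, [0.04, 0.12, 0.0], [0.0, 0.0, 0.63]], [0, [0.04, 0.13, 0.0], [0.0, 0.0, 0.62]], [0, [0.04, 0.12, 0.0], [0.0, 0.0, 0.63]], [0, [0.04, 0.12, 0.0], [0.0, 0.0, 0.62]], [0, [0.04, 0.12, 0.0], [0.0, 0.0, 0.63]]]
```

Emit:
play_rows(motion=[[0,[0.1,0.12,-0.03],[0,0.02,0.6]],[0,[0.04,0.13,-0.03],[0,0,0.6]],[0,[0.04,0.12,0],[0,0,0.6]],[0,[0.04,0.12,0],[0,0,0.6]],[0,[0.04,0.12,0],[0,0,0.6]],[0,[0.04,0.12,0],[0,0,0.6]],[0,[0.04,0.12,0],[0,0,0.6]],[0,[0.04,0.12,0],[0,0,0.6]],[0,[0.04,0.12,0],[0,0,0.6]],[0,[0.04,0.12,0],[0,0,0.6]]])

```text
time: 6.87
ee_pos: [471.4, -174.9, 47.7]
eef_rot: [[-0.701, 0.713, 0.003], [0.713, 0.701, -0.011], [-0.01, -0.005, -1.0]]
ft_force: [0.5, -1.5, -0.4]
grip_width: 0.2
```

Run:
```python
from h import *
s=arm.read_state();r=np.array(s["eef_rot"]);psi=np.arctan2(r[1,0],r[0,0])%6.2832;where(s["ee_pos"],psi)
rows([([*tabpose(t,21.5),48],t,1) for t in np.linspace(psi-.05,psi-.6,12)])
```

```text
psi 2.347 radial 61.2 tang 19.2 ; polar r 64.1 ang 2.652 -> est tab 2.310
6.8667 [ 471.4 -174.9   47.7] [[-0.701, 0.713, 0.003], [0.713, 0.701, -0.011], [-0.01, -0.005, -1.0]] [ 0.5 -1.5 -0.4] 0.2169188568758445
[[0, [0.03, 0.03, -0.01], [-0.06, 0.13, 0.62]], [0, [0.04, 0.13, -0.0], [0.0, -0.0, 0.63]], [0, [0.04, 0.12, -0.0], [0.0, -0.0, 0.62]], [0, [0.04, 0.12, -0.0], [0.0, -0.0, 0.63]], [0, [0.04, 0.12, -0.0], [0.0, -0.0, 0.62]], [0, [0.04, 0.13, -0.0], [0.0, -0.0, 0.63]], [0, [0.04, 0.12, -0.0], [0.0, -0.0, 0.62]], [0, [0.04, 0.12, -0.0], [-0.0, -0.0, 0.63]], [0, [0.04, 0.13, -0.0], [-0.0, -0.0, 0.62]], [0, [0.04, 0.12, -0.0], [-0.0, -0.0, 0.63]], [0, [0.04, 0.12, -0.0], [-0.0, -0.0, 0.62]], [0, [0.04, 0.12, -0.0], [-0.0, -0.0, 0.63]]]
```

Emit:
play_rows(motion=[[0,[0.04,0.1,0],[-0.03,0.06,0.6]],[0,[0.04,0.12,0],[-0.03,0.06,0.6]],[0,[0.04,0.12,0],[0,0,0.6]],[0,[0.04,0.12,0],[0,0,0.6]],[0,[0.04,0.12,0],[0,0,0.6]],[0,[0.04,0.12,0],[0,0,0.6]],[0,[0.04,0.12,0],[0,0,0.6]],[0,[0.04,0.12,0],[0,0,0.6]],[0,[0.04,0.12,0],[0,0,0.6]],[0,[0,0,0],[0,0,0]]])

```text
time: 7.7
ee_pos: [488.0, -151.0, 47.7]
eef_rot: [[-0.321, 0.947, -0.002], [0.947, 0.321, -0.006], [-0.005, -0.004, -1.0]]
ft_force: [-0.4, 0.4, 0.3]
grip_width: 0.5
```

```bash
cat >> h.py <<'E'
def look(name,crop=None):
    import pickle
    im=arm.get_image("top");pickle.dump(im,open(name+".pkl","wb"))
    cv2.imwrite(f"pics/{name}.png",cv2.resize(im["image"][155:255,150:310],(800,500),interpolation=cv2.INTER_CUBIC))
    return im
E
python3 - <<'E'
from h import *
s=arm.read_state();r=np.array(s["eef_rot"]);psi=np.arctan2(r[1,0],r[0,0])%6.2832;where(s["ee_pos"],psi);st()
look("t2")
E
```

```text
psi 1.898 radial 64.0 tang 20.5 ; polar r 67.2 ang 2.208 -> est tab 1.881
7.7 [ 488.  -151.    47.7] [[-0.321, 0.947, -0.002], [0.947, 0.321, -0.006], [-0.005, -0.004, -1.0]] [-0.4  0.4  0.3] 0.4849250444086247
```

View pics/t2.png

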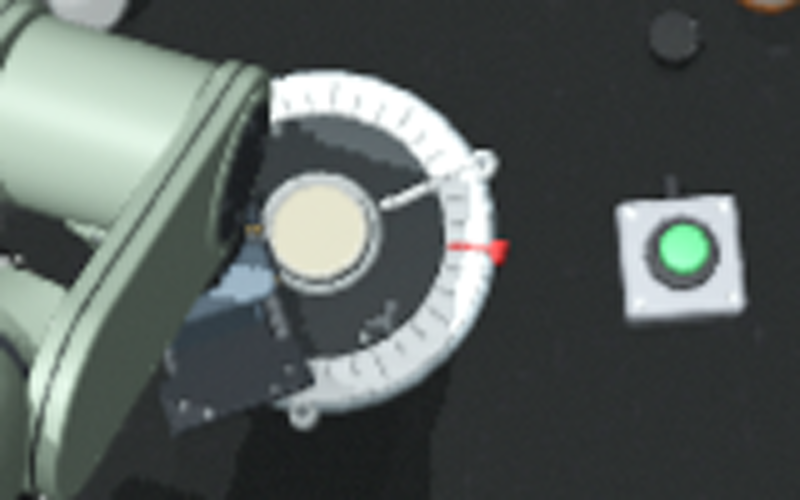

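Index line now runs (382,206)-(433,184) in the crop, with red at (447,245)-(497,248). The dish is still seated.

```bash
cat >> h.py <<'E'
def ang(im,a,b,z):
    w=lambda p:at(im,np.array(p)/5+[149.6,154.6],z)
    A,B=w(a),w(b);v=B-A
    c=np.array([528.7,-205])
    return np.round([np.arctan2(v[1],v[0])]+[np.arctan2(q[1]-c[1],q[0]-c[0]) for q in(A,B)],3)
E
python3 - <<'E'
from h import *
import pickle
im=pickle.load(open("t2.pkl","rb"))
print(ang(im,(382,206),(433,184),26),ang(im,(447,245),(497,248),21))
psi=1.898;rows([([*tabpose(t,20),48],t,1) for t in np.linspace(psi-.04,1.55,9)])
E
```

```text
[-1.168 -1.147 -1.157] [-1.649 -1.668 -1.663]
7.75 [ 487.8 -151.    47.7] [[-0.323, 0.946, -0.002], [0.946, 0.323, -0.005], [-0.004, -0.004, -1.0]] [-0.1 -0.5  1. ] 0.7370589648176478
[[0, [-0.09, 0.13, -0.01], [-0.05, 0.06, 0.52]], [0, [0.03, 0.09, -0.0], [0.0, -0.0, 0.48]], [0, [0.03, 0.1, -0.0], [0.0, -0.0, 0.48]], [0, [0.02, 0.09, -0.0], [0.0, -0.0, 0.48]], [0, [0.03, 0.1, -0.0], [0.0, -0.0, 0.48]], [0, [0.03, 0.09, -0.0], [0.0, -0.0, 0.49]], [0, [0.03, 0.09, -0.0], [0.0, -0.0, 0.48]], [0, [0.03, 0.1, -0.0], [0.0, -0.0, 0.48]], [0, [0.03, 0.09, -0.0], [0.0, -0.0, 0.48]]]
```

Emit:
play_rows(motion=[[0,[0.02,0.12,0],[-0.03,0.03,0.6]],[0,[0.02,0.12,0],[-0.02,0.03,0.6]],[0,[0.03,0.12,0],[0,0,0.6]],[0,[0.03,0.12,0],[0,0,0.6]],[0,[0.03,0.12,0],[0,0,0.6]],[0,[0.03,0.12,0],[0,0,0.6]],[0,[0.03,0.12,0],[0,0,0.6]],[0,[0.02,0.08,0],[0,0,0.4]],[0,[0.01,0.04,0],[0,0,0.2]],[0,[0,0,0],[0,0,0]]])

```text
time: 8.58
ee_pos: [504.5, -139.7, 47.1]
eef_rot: [[0.059, 0.998, -0.012], [0.998, -0.059, 0.002], [0.001, -0.012, -1.0]]
ft_force: [-0.6, 0.3, -0.4]
grip_width: 0.6
```

Run:
```python
from h import *
s=arm.read_state();r=np.array(s["eef_rot"]);psi=np.arctan2(r[1,0],r[0,0])%6.2832;where(s["ee_pos"],psi);st();print(s["qpos"])
look("t3")
```

```text
psi 1.512 radial 63.8 tang 27.3 ; polar r 69.4 ang 1.916 -> est tab 1.608
8.5833 [ 504.5 -139.7   47.1] [[0.059, 0.998, -0.012], [0.998, -0.059, 0.002], [0.001, -0.012, -1.0]] [-0.6  0.3 -0.4] 0.6096210706623671
[-0.29114003  0.39609111  1.88677008 -0.00200467  0.87057669 -0.23072029]
```

View pics/t3.png

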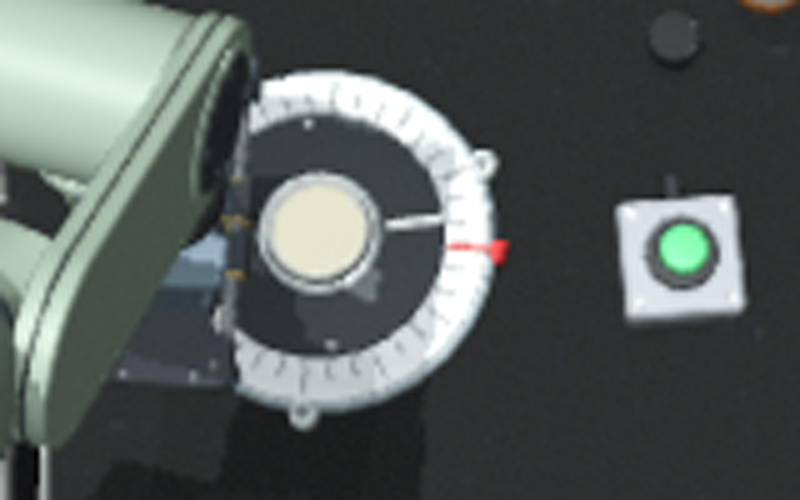

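Run:
```python
from h import *
import pickle
im=pickle.load(open("t3.pkl","rb"))
print(ang(im,(386,224),(443,219),26),ang(im,(447,245),(497,248),21))
# subpixel: white line centroid columns on disc
g=im["image"].astype(float).min(2)
for c in range(228,241):
    col=g[190:208,c]-60;col=np.clip(col,0,None)
    if col.sum()>0:
        row=190+(col*np.arange(18)).sum()/col.sum();P=at(im,(c,row),26);print(c,round(row,2),np.round(np.arctan2(P[1]+205,P[0]-528.7),3))
b=im["image"].astype(float);rd=np.clip(b[:,:,2]-b[:,:,1]-20,0,None)
for c in range(238,252):
    col=rd[195:215,c]
    if col.sum()>0:
        row=195+(col*np.arange(20)).sum()/col.sum();P=at(im,(c,row),21);print("red",c,round(row,2),np.round(np.arctan2(P[1]+205,P[0]-528.7),3))
```

```text
[-1.498 -1.438 -1.466] [-1.649 -1.668 -1.663]
228 199.72 -1.474
229 199.41 -1.46
230 199.3 -1.461
231 199.23 -1.465
232 199.18 -1.468
233 199.06 -1.468
234 199.01 -1.472
235 199.06 -1.48
236 196.4 -1.363
237 194.71 -1.302
238 196.24 -1.375
239 198.99 -1.494
240 198.53 -1.48
red 239 204.0 -1.684
red 240 203.82 -1.673
red 241 203.79 -1.669
red 242 203.84 -1.668
red 243 203.89 -1.667
red 244 204.0 -1.668
red 245 204.0 -1.666
red 246 204.07 -1.665
red 247 204.37 -1.672
red 248 204.65 -1.678
red 249 204.91 -1.683
red 250 204.7 -1.675
red 251 203.9 -1.65
```

Emit:
play_rows(motion=[[0,[0,0.08,0],[0,0,0]],[0,[0,0.08,0],[0,0,0]],[0,[0,0.08,0],[0,0,0]],[0,[0,0.04,0],[0,0,0]],[0,[0,0,0],[0,0,0]]])

```text
time: 9.05
ee_pos: [510.3, -139.2, 46.7]
eef_rot: [[0.056, 0.998, -0.015], [0.998, -0.056, 0.004], [0.003, -0.015, -1.0]]
ft_force: [-1.8, 0.4, 1.6]
grip_width: 0.6
```

```bash
cat >> h.py <<'E'
def meas():
    s=arm.read_state();r=np.array(s["eef_rot"]);psi=np.arctan2(r[1,0],r[0,0])%6.2832;where(s["ee_pos"],psi);st()
    im=look("tm%d"%int(s["time"]*100)); g=im["image"].astype(float).min(2)
    b=im["image"].astype(float);rd=np.clip(b[:,:,2]-b[:,:,1]-20,0,None);A=[];B=[]
    for c in range(230,236):
        col=np.clip(g[192:212,c]-70,0,None)
        if col.sum()>0:
            P=at(im,(c,192+(col*np.arange(20)).sum()/col.sum()),26);A.append(np.arctan2(P[1]+205,P[0]-528.7))
    for c in range(240,247):
        col=rd[195:215,c];P=at(im,(c,195+(col*np.arange(20)).sum()/col.sum()),21);B.append(np.arctan2(P[1]+205,P[0]-528.7))
    print("idx",np.round(A,3),np.median(A),"red",np.median(B))
E
python3 -c "
from h import *
meas()"
```

```text
psi 1.514 radial 64.7 tang 21.4 ; polar r 68.1 ang 1.834 -> est tab 1.513
9.05 [ 510.3 -139.2   46.7] [[0.056, 0.998, -0.015], [0.998, -0.056, 0.004], [0.003, -0.015, -1.0]] [-1.8  0.4  1.6] 0.5690638740887292
idx [-1.537 -1.542 -1.545 -1.547 -1.548 -1.545] -1.5451934088313282 red -1.6680680075636565
```

Emit:
play_rows(motion=[[0,[0,0.08,-0.01],[0,0,0]],[0,[0,0.08,-0.01],[0,0,0]],[0,[0,0.08,0],[0,0,0]],[0,[0,0.06,0],[0,0,0]],[0,[0,0.03,0],[0,0,0]],[0,[0,0,0],[0,0,0]]])

```text
time: 9.6
ee_pos: [518.4, -139.1, 46.7]
eef_rot: [[0.057, 0.998, -0.017], [0.998, -0.057, 0.005], [0.004, -0.018, -1.0]]
ft_force: [-1.9, 0.7, 0.5]
grip_width: 0.3
```

```bash
python3 -c "
from h import *
meas()"
```

```text
psi 1.514 radial 65.2 tang 13.3 ; polar r 66.6 ang 1.716 -> est tab 1.378
9.6 [ 518.4 -139.1   46.7] [[0.057, 0.998, -0.017], [0.998, -0.057, 0.005], [0.004, -0.018, -1.0]] [-1.9  0.7  0.5] 0.2536013468362853
idx [-1.681 -1.68  -1.681 -1.679 -1.682 -1.681] -1.6806853597621232 red -1.6680680075636565
```

Index -1.681 vs red -1.668, so about 1 mm off. Now I'll back away from the tab and rise.

Emit:
play_rows(motion=[[0,[0,-0.2,0],[0,0,0]],[0,[0,-0.3,0],[0,0,0]],[0,[0,-0.3,0],[0,0,0]],[0,[0,-0.2,-0.1],[0,0,0]],[0,[0,0,-0.4],[0,0,0]],[0,[0,0,-0.6],[0,0,0]],[0,[0,0,-0.6],[0,0,0]],[0,[0,0,-0.6],[0,0,0]],[0,[0,0,-0.6],[0,0,0]],[0,[0,0,-0.6],[0,0,0]],[0,[0,0,-0.4],[0,0,0]],[0,[0,0,-0.2],[0,0,0]]])

```text
time: 10.65
ee_pos: [492.6, -139.7, 159.9]
eef_rot: [[0.057, 0.998, -0.009], [0.998, -0.057, 0.001], [0.001, -0.009, -1.0]]
ft_force: [0.0, -0.4, -1.0]
grip_width: 0.3
```

```bash
python3 -c "
from h import *
meas()
rows([([511,-416,140],1.5,14)])"; ls pics; cp pics/tm1060.png pics/tlast.png 2>/dev/null; cp $(ls -t pics/tm*|head -1) pics/tlast.png
```

```text
psi 1.513 radial 63.2 tang 39.1 ; polar r 74.3 ang 2.067 -> est tab 1.806
10.65 [ 492.6 -139.7  159.9] [[0.057, 0.998, -0.009], [0.998, -0.057, 0.001], [0.001, -0.009, -1.0]] [ 0.  -0.4 -1. ] 0.30657125503104526
idx [-1.836 -1.809 -1.8   -1.731 -1.685 -1.681] -1.7653520977966777 red -1.6675304502924417
10.7 [ 493.2 -139.8  160.7] [[0.057, 0.998, -0.007], [0.998, -0.057, 0.001], [0.0, -0.007, -1.0]] [0.5 0.2 0.5] 0.43282311581973193
[[0, [-0.78, 0.1, 0.06], [-0.01, -0.0, 0.01]], [0, [-0.79, 0.1, 0.06], [-0.01, -0.0, 0.01]], [0, [-0.78, 0.1, 0.06], [-0.01, -0.0, 0.01]], [0, [-0.79, 0.1, 0.06], [-0.01, -0.0, 0.01]], [0, [-0.78, 0.1, 0.06], [-0.0, -0.0, 0.01]], [0, [-0.78, 0.1, 0.06], [-0.01, -0.0, 0.01]], [0, [-0.79, 0.1, 0.06], [-0.0, -0.0, 0.01]], [0, [-0.78, 0.1, 0.06], [-0.01, -0.0, 0.01]], [0, [-0.79, 0.1, 0.06], [-0.0, -0.0, 0.01]], [0, [-0.78, 0.1, 0.06], [-0.01, -0.0, 0.02]], [0, [-0.79, 0.1, 0.05], [-0.0, -0.0, 0.01]], [0, [-0.78, 0.1, 0.06], [-0.01, -0.0, 0.02]]]
[[0, [-0.79, 0.1, 0.06], [-0.0, -0.0, 0.01]], [0, [-0.78, 0.11, 0.05], [-0.01, -0.0, 0.02]]]
c1.png
scene0.png
t2.png
t3.png
tm1065.png
tm905.png
tm960.png
top0.png
w1.png
w2.png
```

View pics/tlast.png

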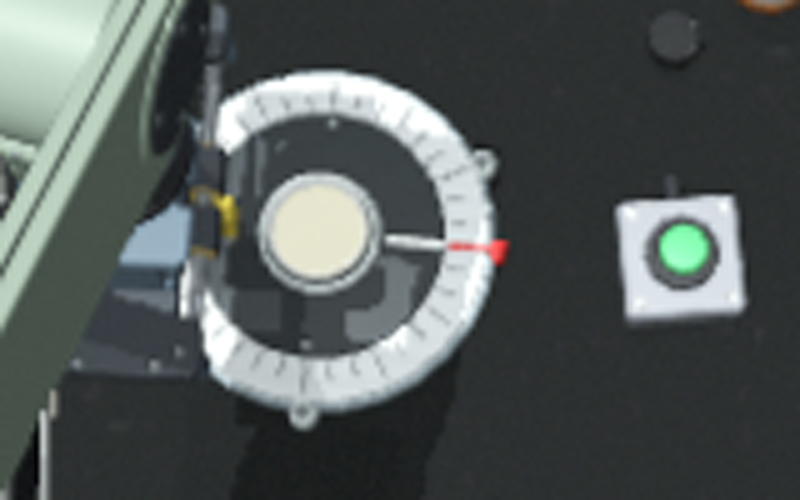

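The white line (386,239)-(447,245) runs straight into the red line (447,245)-(505,250), so they agree. The bad idx numbers come from glare at the pale patch below the line. On to the button.

Emit:
play_rows(motion=[[0,[-0.78,0.1,0],[0,0,0]],[0,[-0.78,0.1,0],[0,0,0]],[0,[-0.78,0.1,0],[0,0,0]],[0,[-0.78,0.1,0],[0,0,0]],[0,[-0.78,0.1,0],[0,0,0]],[0,[-0.78,0.1,0],[0,0,0]],[0,[-0.78,0.1,0],[0,0,0]],[0,[-0.78,0.1,0],[0,0,0]],[0,[-0.78,0.1,0],[0,0,0]],[0,[-0.78,0.1,0],[0,0,0]],[0,[-0.6,0.1,0],[0,0,0]],[0,[-0.3,0,0],[0,0,0]]])

```text
time: 11.7
ee_pos: [506.2, -365.7, 158.6]
eef_rot: [[0.054, 0.999, -0.009], [0.999, -0.054, 0.003], [0.003, -0.009, -1.0]]
ft_force: [0.2, -0.3, 0.1]
grip_width: 1.0
```

```bash
python3 -c "
from h import *
rows([([512,-416,120],1.5,6),([512,-416,75],1.5,5)])"
```

```text
11.7 [ 506.2 -365.7  158.6] [[0.054, 0.999, -0.009], [0.999, -0.054, 0.003], [0.003, -0.009, -1.0]] [ 0.2 -0.3  0.1] 0.9849717969010688
[[0, [-0.33, 0.06, 0.26], [-0.02, -0.01, 0.04]], [0, [-0.33, 0.06, 0.26], [-0.02, -0.0, 0.03]], [0, [-0.33, 0.06, 0.25], [-0.02, -0.01, 0.04]], [0, [-0.34, 0.06, 0.26], [-0.02, -0.0, 0.03]], [0, [-0.33, 0.06, 0.25], [-0.02, -0.01, 0.04]], [0, [-0.34, 0.06, 0.26], [-0.01, -0.0, 0.03]], [0, [0.0, 0.0, 0.36], [-0.0, -0.0, 0.0]], [0, [0.0, 0.0, 0.36], [-0.0, -0.0, 0.0]], [0, [0.0, 0.0, 0.36], [-0.0, -0.0, 0.0]], [0, [0.0, 0.0, 0.36], [-0.0, -0.0, 0.0]], [0, [0.0, 0.0, 0.36], [-0.0, -0.0, 0.0]]]
```

Emit:
play_rows(motion=[[0,[-0.33,0.06,0.26],[-0.02,-0.01,0]],[0,[-0.33,0.06,0.26],[-0.02,-0.01,0]],[0,[-0.33,0.06,0.26],[-0.02,-0.01,0]],[0,[-0.33,0.06,0.26],[-0.02,0,0]],[0,[-0.33,0.06,0.26],[-0.02,0,0]],[0,[-0.33,0.06,0.26],[0,0,0]],[0,[-0.1,0,0.36],[0,0,0]],[0,[0,0,0.36],[0,0,0]],[0,[0,0,0.36],[0,0,0]],[0,[0,0,0.2],[0,0,0]],[0,[0,0,0],[0,0,0]]])

```text
time: 12.62
ee_pos: [510.8, -420.4, 76.6]
eef_rot: [[0.054, 0.999, -0.005], [0.999, -0.054, 0.006], [0.005, -0.005, -1.0]]
ft_force: [-0.6, -0.0, 0.0]
grip_width: 0.4
```

```bash
python3 -c "
from h import *
rows([([512,-415.5,76],1.5,4)])
im=arm.get_image('scene');cv2.imwrite('pics/s2.png',cv2.resize(im['image'][150:270,190:350],(800,600),interpolation=cv2.INTER_CUBIC))"
```

```text
12.6167 [ 510.8 -420.4   76.6] [[0.054, 0.999, -0.005], [0.999, -0.054, 0.006], [0.005, -0.005, -1.0]] [-0.6 -0.   0. ] 0.39415284330065214
[[0, [0.05, 0.01, 0.01], [-0.02, -0.02, 0.05]], [0, [0.05, 0.01, 0.01], [-0.02, -0.02, 0.05]], [0, [0.05, 0.01, 0.0], [-0.01, -0.01, 0.06]], [0, [0.05, 0.01, 0.0], [-0.02, -0.02, 0.05]]]
```

View pics/s2.png

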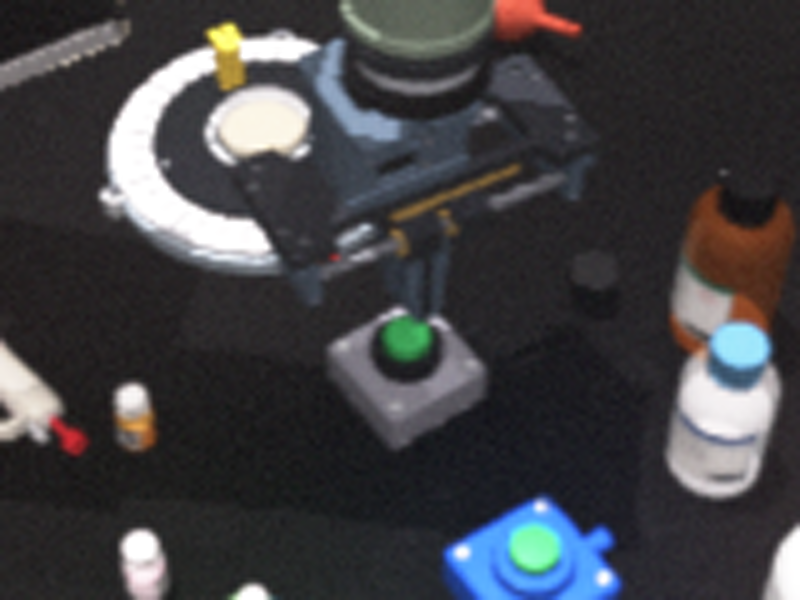

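```bash
python3 -c "
from h import *
im=arm.get_image('scene')
for P in [(510.8,-420.4,65.6),(511.5,-416.5,50)]: print((proj(im,P)-[190,150])*5)
p=np.array([407,336])/5+[190,150];print(at(im,p,50))"
```

```text
[410.39866394 326.24365662]
[407.61469626 337.97232838]
[ 511.96620978 -415.07323266   50.        ]
```

Projection confirms the button is at (512,-415.5) with the tips 15 mm above it. I'll shift 5 mm and press.

Emit:
play_rows(motion=[[0,[0.06,0.01,0],[0,0,0]],[0,[0.06,0.01,0],[0,0,0]],[0,[0.05,0.01,0.1],[0,0,0]],[0,[0,0,0.2],[0,0,0]],[0,[0,0,0.2],[0,0,0]],[0,[0,0,0.15],[0,0,0]],[0,[0,0,0.12],[0,0,0]],[0,[0,0,0],[0,0,0]]])

```text
time: 13.38
ee_pos: [514.0, -416.1, 59.7]
eef_rot: [[0.052, 0.999, 0.001], [0.999, -0.052, 0.001], [0.001, 0.001, -1.0]]
ft_force: [-0.1, -0.1, 0.3]
grip_width: 0.7
```

Emit:
play_rows(motion=[[0,[0,0,0.1],[0,0,0]],[0,[0,0,0.1],[0,0,0]],[0,[0,0,0.08],[0,0,0]],[0,[0,0,0.05],[0,0,0]]])

```text
time: 13.72
ee_pos: [514.0, -416.4, 50.5]
eef_rot: [[0.052, 0.999, 0.001], [0.999, -0.052, 0.001], [0.001, 0.001, -1.0]]
ft_force: [0.0, -0.8, -0.6]
grip_width: 0.6
```

```bash
python3 -c "
from h import *
st()
im=arm.get_image('scene');a=cv2.resize(im['image'][190:250,240:320],(800,600),interpolation=cv2.INTER_CUBIC)
cv2.imwrite('pics/s3.png',a)"
```

```text
13.7167 [ 514.  -416.4   50.5] [[0.052, 0.999, 0.001], [0.999, -0.052, 0.001], [0.001, 0.001, -1.0]] [ 0.  -0.8 -0.6] 0.6077662380279552
```

View pics/s3.png

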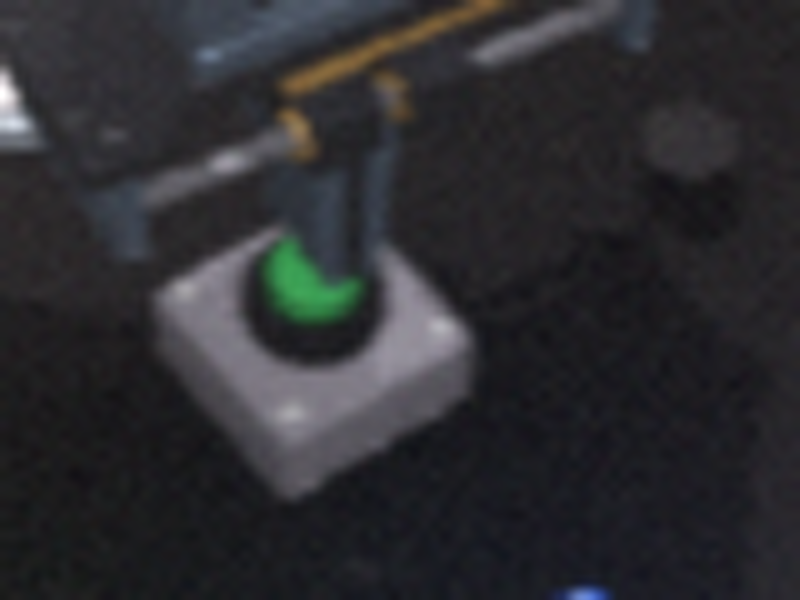

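```bash
python3 -c "
from h import *
im=arm.get_image('scene')
f=lambda P:np.round((proj(im,P)-[240,190])*10)
for z in (40,50,55): print(z,f((514,-416.4,z)),[f((514+a,-416.4+b,z)) for a,b in((8,16),(8,-16),(-8,-16),(-8,16))])
print(f((512,-415.5,50)))"
```

```text
40 [322. 293.] [array([316., 246.]), array([374., 319.]), array([328., 342.]), array([270., 268.])]
50 [322. 272.] [array([317., 225.]), array([375., 298.]), array([328., 321.]), array([270., 247.])]
55 [322. 262.] [array([317., 214.]), array([375., 287.]), array([328., 310.]), array([270., 236.])]
[315. 273.]
```

The fingertips in view sit still just above the button top. I'll go down slowly, watching the force.

Emit:
play_rows(motion=[[0,[0,-0.06,0.06],[0,0,0]],[0,[0,-0.04,0.06],[0,0,0]],[0,[0,0,0.04],[0,0,0]],[0,[0,0,0],[0,0,0]]])

```text
time: 14.15
ee_pos: [511.3, -416.4, 46.5]
eef_rot: [[0.053, 0.999, 0.001], [0.999, -0.053, 0.001], [0.001, 0.001, -1.0]]
ft_force: [0.1, -0.2, -0.1]
grip_width: 0.3
```

Emit:
play_rows(motion=[[0,[0,0,0.06],[0,0,0]],[0,[0,0,0.06],[0,0,0]],[0,[0,0,0.04],[0,0,0]],[0,[0,0,0],[0,0,0]]])

```text
time: 14.48
ee_pos: [511.5, -416.5, 42.4]
eef_rot: [[0.053, 0.999, 0.001], [0.999, -0.053, 0.0], [0.0, 0.001, -1.0]]
ft_force: [-0.2, -0.7, -0.4]
grip_width: 0.3
```

Emit:
play_rows(motion=[[0,[0,0,0.06],[0,0,0]],[0,[0,0,0.05],[0,0,0]],[0,[0,0,0],[0,0,0]]])

```text
time: 14.73
ee_pos: [511.5, -416.6, 40.2]
eef_rot: [[0.053, 0.999, 0.002], [0.999, -0.053, -0.0], [0.0, 0.002, -1.0]]
ft_force: [-0.2, -0.0, 2.3]
grip_width: 0.3
```

```bash
python3 -c "
from h import *
st()
im=arm.get_image('scene');a=cv2.resize(im['image'][190:250,240:320],(800,600),interpolation=cv2.INTER_CUBIC)
cv2.imwrite('pics/s4.png',a)"
```

```text
14.7333 [ 511.5 -416.6   40.2] [[0.053, 0.999, 0.002], [0.999, -0.053, -0.0], [0.0, 0.002, -1.0]] [-0.2 -0.   2.3] 0.2624518258034209
```

View pics/s4.png

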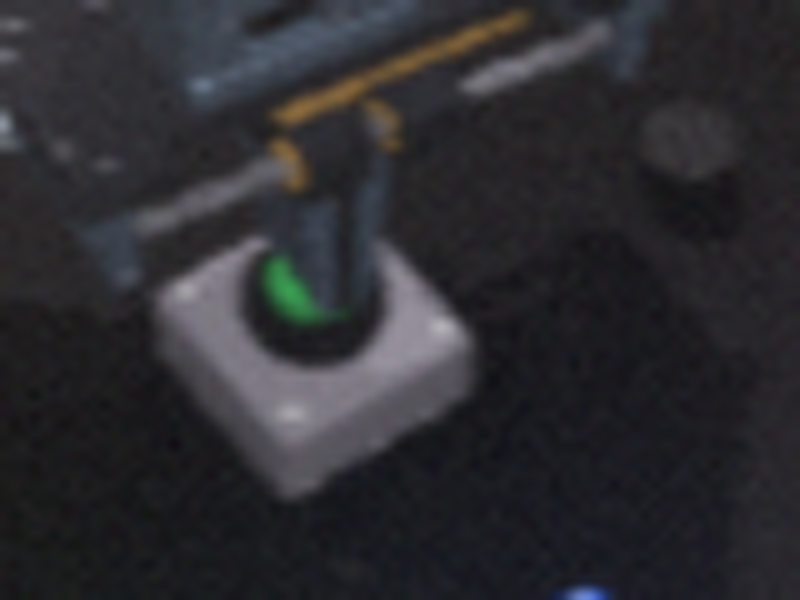

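Contact now (2.3 N up), with the tips on the button. I'll press it fully, then come up.

Emit:
play_rows(motion=[[0,[0,0,0.1],[0,0,0]],[0,[0,0,0.1],[0,0,0]],[0,[0,0,0.1],[0,0,0]],[0,[0,0,0.06],[0,0,0]]])

```text
time: 15.12
ee_pos: [511.6, -416.7, 36.2]
eef_rot: [[0.053, 0.999, 0.003], [0.999, -0.052, -0.001], [-0.001, 0.003, -1.0]]
ft_force: [-2.9, 2.5, 7.7]
grip_width: 0.3
```

Emit:
play_rows(motion=[[0,[0,0,0.15],[0,0,0]],[0,[0,0,0.15],[0,0,0]],[0,[0,0,0.15],[0,0,0]],[0,[0,0,0.15],[0,0,0]]])

```text
time: 15.45
ee_pos: [511.7, -416.7, 36.0]
eef_rot: [[0.052, 0.999, 0.007], [0.999, -0.052, -0.005], [-0.004, 0.007, -1.0]]
ft_force: [-5.7, 4.3, 21.0]
grip_width: 0.5
```

Emit:
play_rows(motion=[[0,[0,0,0.15],[0,0,0]],[0,[0,0,-0.2],[0,0,0]],[0,[0,0,-0.3],[0,0,0]],[0,[0,0,-0.5],[0,0,0]],[0,[0,0,-0.6],[0,0,0]],[0,[0,0,-0.6],[0,0,0]],[0,[0,0,-0.6],[0,0,0]],[0,[-0.5,0,-0.4],[0,0,0]],[0,[-0.8,0,-0.2],[0,0,0]],[0,[-0.8,0,0],[0,0,0]],[0,[-0.8,0,0],[0,0,0]],[0,[-0.5,0,0],[0,0,0]]])

```text
time: 16.45
ee_pos: [508.1, -501.3, 124.5]
eef_rot: [[0.048, 0.999, 0.01], [0.999, -0.048, -0.005], [-0.005, 0.01, -1.0]]
ft_force: [-0.2, 0.9, 0.6]
grip_width: 0.7
```

```bash
python3 -c "
from h import *
meas()
im=arm.get_image('top')['image'];a=cv2.resize(im[130:280,145:345],(800,600),interpolation=cv2.INTER_CUBIC)
cv2.imwrite('pics/fin.png',a)"
```

```text
psi 1.523 radial -296.9 tang 5.7 ; polar r 297.0 ang 4.645 -> est tab 1.259
16.45 [ 508.1 -501.3  124.5] [[0.048, 0.999, 0.01], [0.999, -0.048, -0.005], [-0.005, 0.01, -1.0]] [-0.2  0.9  0.6] 0.7265334636266451
idx [-1.654 -1.653 -1.653 -1.65  -1.65  -1.649] -1.651528882690244 red -1.6679490685990617
```

View pics/fin.png

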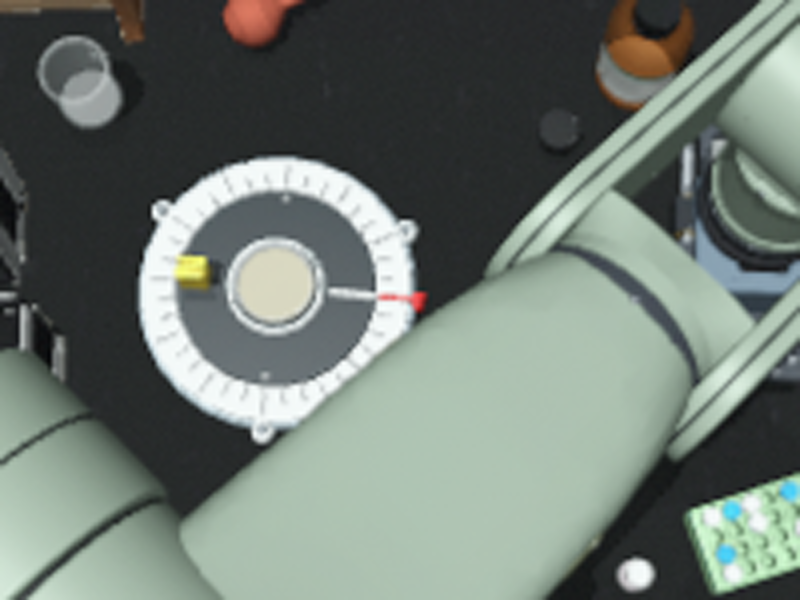

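Index line is continuous with the red line, the dish is seated, and the beaker, stopper and clear vial stand where they were. I'll settle and hand in.

Emit:
play_rows(motion=[[0,[0,0,0],[0,0,0]],[0,[0,0,0],[0,0,0]],[0,[0,0,0],[0,0,0]]])

```text
time: 16.8
ee_pos: [507.5, -499.1, 122.1]
eef_rot: [[0.049, 0.999, 0.007], [0.999, -0.049, -0.001], [-0.001, 0.007, -1.0]]
ft_force: [0.8, -0.2, -0.8]
grip_width: 0.6
```

```bash
python3 -c "
from h import *
st();print(arm.sign_off())"
```

```text
16.8 [ 507.5 -499.1  122.1] [[0.049, 0.999, 0.007], [0.999, -0.049, -0.001], [-0.001, 0.007, -1.0]] [ 0.8 -0.2 -0.8] 0.6269193476112921
the job is handed in; nothing more can be done
None
```

I pushed the yellow tab clockwise with the shut fingers against one side of it, turning the disc about 89° until the white line met the red one. Then I pressed the green button on the grey box to its stop and let it up. The job was handed in at 16.8 s; the hand-in gives no verdict.

**Last checks**
- **Lines:** the index line measures -1.652 rad and the red line -1.668 rad, about 1.2 mm apart at the rim. The final picture shows the two as one continuous line.
- **Dish and bystanders:** in that picture the dish is seated, and the beaker, stopper and clear vial look unmoved, judged by eye. The arm hid the amber vial; it was last seen standing just before the press.
- **Robot:** at hand-in the tool stood clear of everything.

**Failed or disagreed**
- **Button travel not seen directly:** I infer a full press because the tool stopped moving at 21 N, after at least 4.2 mm of travel from firm contact. The arm covered the button afterwards, so I have no picture of it back up.
- **Contact height:** the fingers met the button at a tool height of about 41 mm, though the stated fingertip reach puts that at about 61 mm. I found the contact by watching the force.
- **One bad reading:** a line measurement taken just after the push was thrown off by glare. The picture taken then and the later measurement both showed the lines agreeing.

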